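# White reference for the contact probe

## Robot

A 6-joint arm with a two-finger parallel gripper is mounted at the origin on a cart in front of the work surface, level with it; the furniture and walls round the work are solid. World frame = base frame: x ahead of the robot, y to its left, z up, the work surface at z = 0. Lengths are in m, angles in rad, forces in N, time in s.
With the tool pointing down it reaches from about 0.275 to 0.825 m from the base axis. Payload 5.2 kg.
Tool frame: the origin (TCP) lies between the finger pads; the fingertips stand 11 mm ahead of it and the grasp point (between the pads) lies 8 mm behind it; z points along the fingers, x is the direction in which the jaws open and shut, and the axes are right-handed (so a half turn about z gives the same grasp; the last joint's range is limited). The gripper opens to 93 mm and grips with 3 to 60 N. Pads are 15 mm wide; open, the fingers measure 128 mm over their backs; the gripper's body (75 mm by 188 mm) begins 65 mm behind the grasp point.
Start: joints at [-1.531, 0.259, 1.535, -0, 1.348, -0.203], TCP at [0.132, -0.534, 0.23] pointing down, gripper open.
Joint ranges: [-3.14, 3.14], [-0.91, 2.08], [0.19, 2.58], [-1.22, 4.36], [0.22, 2.71], [-3.12, 3.12]. Speed limits (rad/s): [2.57, 2.57, 3.14, 3.14, 3.14, 3.14].

## Interface

Orientations are given as a unit quaternion [w, x, y, z].
In Python, from workcell import robot gives the robot as it stands.
- The arm moves only by the tool play_rows, never from a script. Its argument "rows" is a list of rows, each an object of numbers: "tx", "ty", "tz": the shift along the tool's x, y, z in m; "rx", "ry", "rz": the turn, a rotation vector about the tool's x, y, z in degrees; "hand": the opening, from 0 (shut) to 1 (fully open). A call has 1 to 12 rows; each row shifts and turns the commanded pose from where the row before left it, along the tool's axes as they then stand; what a row does not reach is not made up. A row lasts 1/12 s, in which the tool goes at most 41.7 mm and 7.16 degrees, less where a joint would pass 70% of its speed; a pose out of reach is approached as far as the arm can. A call is refused whole if a number of a shift passes 0.0417 or a number of a turn 7.16, either way. A call with a gripper value outside its range is refused whole. The fingers move at their own pace and stop on an object; the grip force is fixed at half the most. Time passes only in rows, so rows that do not move let the fingers close. It gives the time, the measured TCP pose, the force and the opening at its end, in the units of the state.
- robot.state(): the state, without advancing time (a new reading comes with each control period).
- robot.camera(name): name is "side" or "top"; returns a dict with "img" (420x560x3 uint8, red, green, blue), "range_z" (420x560 float32, m along the optical axis (not along the pixel's ray), 0 where there is no reading), "fx", "fy", "cx", "cy" (pixels), "extrinsics" (4x4, takes a point from camera to world coordinates). Camera axes: x right, y up, looking along -z (the intrinsics and any distortion apply to the point x, -y, -z); pixel columns grow to the right and rows downward; lengths in m; the calibration is good to about 2 mm. A picture is of the moment at which its call begins.
- robot.sign_off(): hands the job in, once; it reports no verdict.
The state is a dict: "t": time; "q": joint angles; "qd": joint speeds; "tau": joint torques, N m; "position": TCP position; "eef_rot": TCP orientation; "ft_force": force on the tool from outside, world axes, zero at the start; "torque": the same for the moment, N m; "finger_gap": finger opening in m.
Only numpy, scipy, OpenCV 4.12 (cv2) and the standard library are available. Lean on these libraries where they do the work, as an engineer would, in place of code of your own. Each camera call takes 0.05 s, during which the arm holds its last target. There are 200 camera calls.

## Task

Before the leaf samples are scanned, the cordless contact probe needs its white reference. Pull the probe straight up out of its upright holster, set its foot over the two locating pins of the reference block so that it drops onto the sprung deck, then press it down without forcing it until the deck is fully home, flush with the block's metal frame. Finish while still holding the upright probe by its handle and keeping it pressed home (do not let go), and leave the cups, wash bottle and timer around it where they are.

Things in the scene. Friction and masses are not known exactly. Their poses are not given: they have to be found in the camera images.
- probe: cordless contact probe, a white wand 165 mm tall, 0.18 to 0.28 kg, upright in the holster. Origin: centre of the flat underside of its foot; z up along the handle, x along the foot's long side. Foot: black, 68 (x) x 42 (y) x 18 (z) mm. Above it a narrow round neck with a blue ring, then the white handle. Blue trigger on the -x face (not used). Fits the block either way round (half turn about z)
- probe_grip (a point): point on the probe's axis 138 mm above the underside of its foot and 26 mm below its top, where to hold it (lower down, the palm may meet the top). The handle runs from 62 to 164 mm above the underside; it is 38 mm along the probe's x and 30 mm along its y, with flat sides and dark rubber inlays: pinch it across y
- probe_foot (a point): centre of the foot's flat underside (same point and axes as the probe's origin). In the underside, two blind round sockets 10 mm in diameter, 13.8 mm deep, with a 1.5 mm chamfer at the mouth, at x = -24 and +24 mm, y = 0; a glass window between them
- holster: grey rectangular holster with a black lip, open at the top, fixed to the worktop. Origin: centre of its underside, z up, x along the long side of its mouth. 84 x 58 mm (lip 89 x 63), 76 mm tall, on a flange 112 x 86 mm; pocket 74 x 48 mm, floor at z = 5 mm: the foot has 3 mm of play on each side. The probe stands in it with its x along the holster's x
- block: reference block fixed to the worktop: aluminium frame 116 (x) x 88 (y) mm, top at z = 34 mm, on a black base. Origin: centre of its underside, z up, x along the line of the two pins. In the frame a black sprung deck 86 x 60 mm with a round white tile; its top is at z = 40 mm when up, and at z = 34 mm, flush with the frame, when fully pressed
- block_pins (a point): point midway between the two pins, level with their tops, 46 mm above the worktop; axes as the block. The pins are fixed steel, 8 mm in diameter, round-nosed, at x = -24 and +24 mm, y = 0. The foot hides them: off the pins its underside stops at a height of 46 mm, dropped on it rests on the deck at 40 mm, fully home it is at 34 mm
- deck (a joint): how far the deck is pressed down, m: 0 = up, 0.006 = fully home against its stop. The spring needs 4.5 N to start moving and 9 N at the stop, so the probe's own weight does not press it
- sample_cup_1: clear open sample cup with leaf pieces, 50 mm in diameter, 87 mm tall, bystander; origin at the centre of its underside
- sample_cup_3: clear open sample cup with leaf pieces, 50 mm in diameter, 87 mm tall, bystander; origin at the centre of its underside
- wash_bottle: white wash bottle with a nozzle, 66 mm in diameter, 188 mm tall, bystander; origin at the centre of its underside
- timer: small white bench timer lying at the front edge, 58 x 66 x 18 mm, bystander; origin at the centre of its underside

How it is judged:
By the outcome, as a careful person would: the job done as asked, in the order asked, and still so for the second after the job is handed in, while the arm keeps its last pose, push and grip.
It also fails if it takes over 45 s, if anything falls off the work surface, if the arm or the gripper's body presses on something with over 40 N, if the wrist force passes 120 N, or if a joint passes its speed limit or range.

## Working session

There is one attempt and no reset: what is moved stays moved. The work goes in short steps, Python scripts to look and compute and a tool call to move; the robot and the scene stay as the last step left them, time stands still between calls to the robot, and variables do not carry over. Pictures are saved under pics/ and viewed, about 8 in all and at most 12, crops included, and the job is handed in when it is done.

Besides the shell and the picture viewer there is one more tool, called after "Emit:" in YAML: its name, and indented under it one key for each argument. play_rows: Moves the arm, as the interface text tells. Its arguments: {"type":"object","properties":{"rows":{"type":"array","items":{"type":"object","properties":{"tx":{"type":"number"},"ty":{"type":"number"},"tz":{"type":"number"},"rx":{"type":"number"},"ry":{"type":"number"},"rz":{"type":"number"},"hand":{"type":"number"}}}}},"required":["rows"]}

```bash
mkdir -p pics
cat > h.py <<'E'
import numpy as np,cv2
from workcell import robot
def snap(n,f):
    c=robot.camera(n); cv2.imwrite('pics/'+f+'.png',c['img'][:,:,::-1]); np.savez('pics/'+f+'.npz',**{k:np.array(v) for k,v in c.items()}); return c
def world(c):
    h,w=c['range_z'].shape; u,v=np.meshgrid(np.arange(w),np.arange(h)); z=c['range_z']
    p=np.stack([(u-c['cx'])/c['fx']*z,-(v-c['cy'])/c['fy']*z,-z,np.ones_like(z)],-1)
    return (p@np.array(c['extrinsics']).T)[...,:3]
E
python3 - <<'E'
from h import *
for n in('top','side'):
    c=snap(n,n+'0'); print({k:v for k,v in c.items() if k not in('img','range_z')})
print(robot.state())
E
```

```text
{'fx': 447.3878276167662, 'fy': 447.3878276167662, 'cx': 284.0262424101203, 'cy': 213.0128424551875, 'extrinsics': array([[-0.01385617,  0.98488013, -0.1726822 ,  0.33901103],
       [-0.99978862, -0.01102294,  0.01735539, -0.25778632],
       [ 0.01518951,  0.17288618,  0.98482468,  1.03912759],
       [ 0.        ,  0.        ,  0.        ,  1.        ]])}
{'fx': 414.3816601028985, 'fy': 414.3816601028985, 'cx': 279.83289542017235, 'cy': 217.4028250718373, 'extrinsics': array([[ 0.9916034 ,  0.05139533, -0.11866433,  0.41189631],
       [-0.12923266,  0.4268431 , -0.89504407, -1.01885652],
       [ 0.00464996,  0.90286405,  0.42990102,  0.46378754],
       [ 0.        ,  0.        ,  0.        ,  1.        ]])}
{'t': 0.1, 'q': array([-1.53078428e+00,  2.59240985e-01,  1.53589785e+00, -5.04651100e-05,
        1.34799594e+00, -2.02826896e-01]), 'qd': array([ 9.50132157e-04, -4.94817669e-04, -4.36691989e-03, -4.27522513e-04,
        1.70346782e-03, -2.43689551e-05]), 'tau': array([ 3.06603884e-03, -4.38206184e+01, -2.84643728e+01,  7.20849400e-02,
        3.61229992e-02, -4.86700344e-05]), 'position': array([ 0.13222567, -0.53341555,  0.22894692]), 'eef_rot': array([-5.71828545e-04,  7.87549796e-01, -6.16250537e-01, -5.17836932e-04]), 'ft_force': array([ 0.48385102,  0.01817199, -0.77989363]), 'torque': array([-0.02104964, -0.04630203, -0.01038117]), 'finger_gap': 0.09313058078240834}
```

View pics/top0.png

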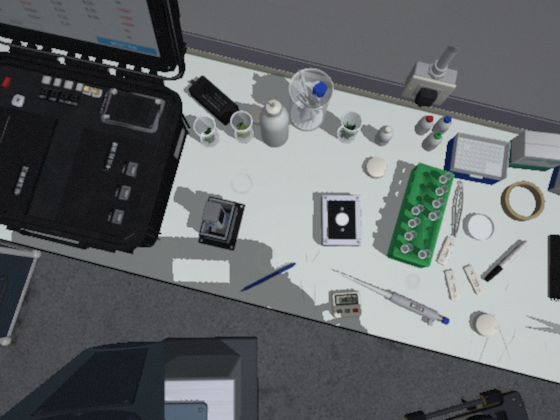

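View pics/side0.png

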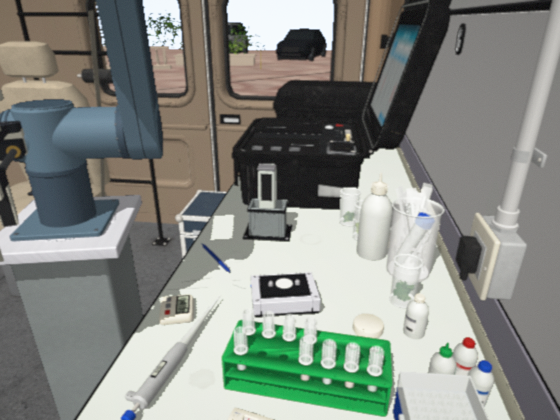

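The top view shows the holster and probe at about (221,222), the block at (341,219) with its tile and pins, the cups at (205,130), (241,125) and (348,125), the bottle at (274,122), and the timer at (346,303). The side view confirms the upright probe at (268,185) and the block at (285,293).

Run:
```python
from h import *
c=dict(np.load('pics/top0.npz')); P=world(c)
def box(m,name):
    p=P[m]; r=cv2.minAreaRect(p[:,:2].astype(np.float32)); print(name,m.sum(),'z',np.median(p[:,2]).round(4),'c',np.round(r[0],4),'s',np.round(r[1],4),'a',round(r[2],2),'mean',p.mean(0).round(4))
v,u=np.mgrid[:420,:560]
hol=(abs(u-221)<35)&(abs(v-222)<40); blk=(abs(u-341)<32)&(abs(v-219)<40)
z=P[...,2]
box(hol&(z>.155)&(z<.185),'handle top')
box(hol&(z>.066)&(z<.085),'lip')
box(hol&(z>.003)&(z<.03),'flange')
box(blk&(z>.028)&(z<.05),'block')
print('table z',np.median(z[250:260,170:240]), np.median(z[215:225,270:300]))
s=cv2.resize(c['img'][165:275,180:380],None,fx=4,fy=4,interpolation=cv2.INTER_CUBIC)
cv2.imwrite('pics/crop0.png',s[:,:,::-1])
# objects heights around
for n,(a,b) in dict(cup1=(205,130),cup2=(241,125),bottle=(274,122),cup3=(348,125)).items():
    m=(abs(u-a)<14)&(abs(v-b)<18)&(z>.05); print(n,P[m].mean(0).round(3),z[m].max().round(3))
```

```text
handle top 321 z 0.1683 c [ 0.4962 -0.1301] s [0.0308 0.0386] a 76.87 mean [ 0.4955 -0.1306  0.1679]
lip 418 z 0.0743 c [ 0.4972 -0.1306] s [0.0633 0.0891] a 76.8 mean [ 0.4929 -0.1352  0.0744]
flange 797 z 0.0056 c [ 0.5023 -0.1287] s [0.1598 0.1845] a 89.32 mean [ 0.4852 -0.1384  0.0109]
block 1909 z 0.0371 c [ 0.4981 -0.4076] s [0.0876 0.1163] a 88.39 mean [ 0.4966 -0.4062  0.0368]
table z -0.00037425812449587426 -0.00023018421235188047
cup1 [ 0.703 -0.1    0.082] 1.039
cup2 [ 0.714 -0.183  0.083] 1.039
bottle [ 0.697 -0.255  0.128] 1.039
cup3 [ 0.709 -0.427  0.088] 1.039
```

View pics/crop0.png

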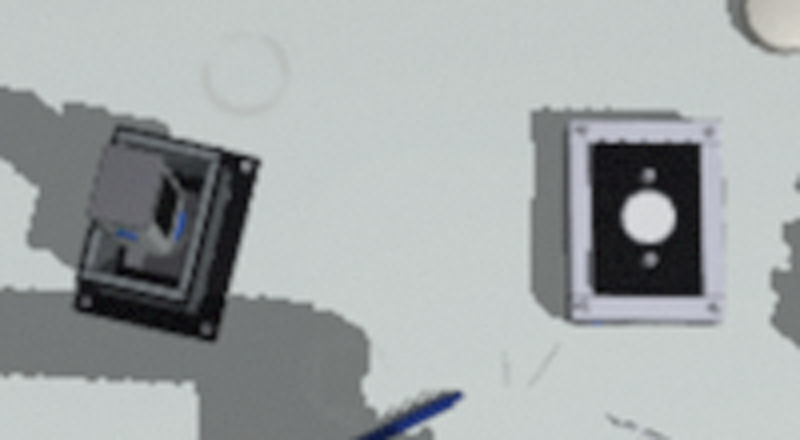

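```bash
cat >> h.py <<'E'
def plan(x,y,z,yaw):
    """turn rz(deg), then shift in tool axes after the turn, to reach TCP x,y,z with tool x axis at world yaw deg"""
    from scipy.spatial.transform import Rotation as R
    s=robot.state(); w,a,b,c=s['eef_rot']; M=R.from_quat([a,b,c,w]).as_matrix()
    cur=np.degrees(np.arctan2(M[1,0],M[0,0])); rz=-((yaw-cur+90)%180-90)
    ya=np.radians(cur-rz); X=np.array([np.cos(ya),np.sin(ya),0]); Z=np.array([0,0,-1]); Y=np.cross(Z,X)
    d=np.array([x,y,z])-s['position']
    print('t',round(s['t'],2),'pos',s['position'].round(4),'yaw',cur.round(2),'tilt',M[:,2].round(4),'F',s['ft_force'].round(2),'T',s['torque'].round(3),'gap',round(s['finger_gap'],4))
    print('rz',rz.round(2),'tool shift mm',(1000*np.array([d@X,d@Y,d@Z])).round(1))
def ray(c,u,v,z):
    E=np.array(c['extrinsics']); d=E[:3,:3]@np.array([(u-c['cx'])/c['fx'],-(v-c['cy'])/c['fy'],-1]); o=E[:3,3]
    return o+d*(z-o[2])/d[2]
E
python3 - <<'E'
from h import *
c=dict(np.load('pics/top0.npz')); g=cv2.cvtColor(c['img'],cv2.COLOR_RGB2GRAY).astype(float)
pp=[]
for (u0,v0) in((342,208),(342,230)):
    w=g[v0-4:v0+5,u0-4:u0+5].copy(); V,U=np.mgrid[v0-4:v0+5,u0-4:u0+5]
    w=np.clip(w-60,0,None); 
    print(g[v0-4:v0+5,u0-4:u0+5].astype(int))
    U0,V0=(w*U).sum()/w.sum(),(w*V).sum()/w.sum()
    pp.append(ray(c,U0,V0,.044)); print(U0,V0,pp[-1].round(4))
plan(.4965,-.1303,.23,-103.1)
E
```

```text
[[ 24  26  21  22  21  19  23  20  24]
 [ 20  22  24  20  25  22  23  24  18]
 [ 25  23  27  29  26  23  23  24  20]
 [ 19  19  43  92 109  76  21  22  28]
 [ 25  28  62 119 147 111  27  23  23]
 [ 24  36  66 107 126  96  29  19  22]
 [ 23  30  46  75  80  52  20  25  20]
 [ 20  22  33  45  42  26  22  22  20]
 [ 33  55  86 102 102  90  60  35  27]]
341.7923322683706 209.0990415335463 [ 0.521  -0.4064  0.044 ]
[[ 28  32  41  42  41  38  34  33  21]
 [ 24  18  27  27  35  34  18  26  21]
 [ 24  21  31  75 107  91  39  25  19]
 [ 23  28  47 105 141 125  67  22  23]
 [ 23  31  56  95 125 115  58  21  26]
 [ 26  27  43  65  86  71  20  25  24]
 [ 25  26  28  28  26  19  21  24  21]
 [ 22  21  26  24  15  24  25  27  19]
 [ 28  22  26  23  24  24  21  24  22]]
342.155737704918 229.29918032786884 [ 0.4749 -0.4055  0.044 ]
t 0.1 pos [ 0.1322 -0.5334  0.2289] yaw -76.09 tilt [-1.0e-04  1.5e-03 -1.0e+00] F [ 0.48  0.02 -0.78] T [-0.021 -0.046 -0.01 ] gap 0.0931
rz 27.01 tool shift mm [-475.2 -263.4   -1.1]
```

Emit:
play_rows:
  rows:
    - {"rz": 6.75}
    - {"rz": 6.75}
    - {"rz": 6.75}
    - {"rz": 6.75}
    - {"tx": -0.02,"ty": -0.011}
    - {"tx": -0.022,"ty": -0.012}
    - {"tx": -0.022,"ty": -0.012}
    - {"tx": -0.022,"ty": -0.012}
    - {"tx": -0.022,"ty": -0.012}
    - {"tx": -0.022,"ty": -0.012}
    - {"tx": -0.022,"ty": -0.012}
    - {"tx": -0.022,"ty": -0.012}

```text
validation failed for argument at $.ro...
```

Emit:
play_rows:
  rows:
    - {"tx": -0.022,"ty": -0.012}
    - {"tx": -0.022,"ty": -0.012}
    - {"tx": -0.022,"ty": -0.012}
    - {"tx": -0.022,"ty": -0.012}
    - {"tx": -0.022,"ty": -0.012}
    - {"tx": -0.022,"ty": -0.012}
    - {"tx": -0.022,"ty": -0.012}
    - {"tx": -0.022,"ty": -0.012}
    - {"tx": -0.022,"ty": -0.012}
    - {"tx": -0.022,"ty": -0.012}
    - {"tx": -0.022,"ty": -0.012}
    - {}

```text
validation failed for argument at $.ro...
```

```bash
python3 -c "
from h import *
plan(.4965,-.1303,.135,-103.1)"
```

```text
t 0.1 pos [ 0.1322 -0.5334  0.2289] yaw -76.09 tilt [-1.0e-04  1.5e-03 -1.0e+00] F [ 0.48  0.02 -0.78] T [-0.021 -0.046 -0.01 ] gap 0.0931
rz 27.01 tool shift mm [-475.2 -263.4   93.9]
```

Emit:
play_rows:
  rows:
    - {"tx": 0,"ty": 0,"tz": 0,"rx": 0,"ry": 0,"rz": 6.75,"hand": 1}
    - {"tx": 0,"ty": 0,"tz": 0,"rx": 0,"ry": 0,"rz": 6.75,"hand": 1}
    - {"tx": 0,"ty": 0,"tz": 0,"rx": 0,"ry": 0,"rz": 6.75,"hand": 1}
    - {"tx": 0,"ty": 0,"tz": 0,"rx": 0,"ry": 0,"rz": 6.75,"hand": 1}

```text
t: 0.43
position: [0.1323, -0.5335, 0.2292]
eef_rot: [0.0, -0.62, 0.785, 0.0]
ft_force: [0.6, 0.6, -0.3]
finger_gap: 0.0929
```

Emit:
play_rows:
  rows:
    - {"tx": -0.033,"ty": -0.018,"tz": 0,"rx": 0,"ry": 0,"rz": 0,"hand": 1}
    - {"tx": -0.033,"ty": -0.018,"tz": 0,"rx": 0,"ry": 0,"rz": 0,"hand": 1}
    - {"tx": -0.033,"ty": -0.018,"tz": 0,"rx": 0,"ry": 0,"rz": 0,"hand": 1}
    - {"tx": -0.033,"ty": -0.018,"tz": 0,"rx": 0,"ry": 0,"rz": 0,"hand": 1}
    - {"tx": -0.033,"ty": -0.018,"tz": 0,"rx": 0,"ry": 0,"rz": 0,"hand": 1}
    - {"tx": -0.033,"ty": -0.018,"tz": 0,"rx": 0,"ry": 0,"rz": 0,"hand": 1}
    - {"tx": -0.033,"ty": -0.018,"tz": 0,"rx": 0,"ry": 0,"rz": 0,"hand": 1}
    - {"tx": -0.033,"ty": -0.018,"tz": 0,"rx": 0,"ry": 0,"rz": 0,"hand": 1}
    - {"tx": -0.033,"ty": -0.018,"tz": 0,"rx": 0,"ry": 0,"rz": 0,"hand": 1}
    - {"tx": -0.033,"ty": -0.018,"tz": 0,"rx": 0,"ry": 0,"rz": 0,"hand": 1}
    - {"tx": -0.033,"ty": -0.018,"tz": 0,"rx": 0,"ry": 0,"rz": 0,"hand": 1}
    - {"tx": -0.033,"ty": -0.018,"tz": 0,"rx": 0,"ry": 0,"rz": 0,"hand": 1}

```text
t: 1.43
position: [0.4331, -0.1953, 0.2295]
eef_rot: [-0.0, -0.622, 0.783, 0.0]
ft_force: [0.2, -1.2, 0.2]
finger_gap: 0.0927
```

Emit:
play_rows:
  rows:
    - {"tx": -0.026,"ty": -0.016,"tz": 0,"rx": 0,"ry": 0,"rz": 0,"hand": 1}
    - {"tx": -0.026,"ty": -0.016,"tz": 0,"rx": 0,"ry": 0,"rz": 0,"hand": 1}
    - {"tx": -0.015,"ty": -0.01,"tz": 0,"rx": 0,"ry": 0,"rz": 0,"hand": 1}
    - {"tx": 0,"ty": 0,"tz": 0,"rx": 0,"ry": 0,"rz": 0,"hand": 1}
    - {"tx": 0,"ty": 0,"tz": 0,"rx": 0,"ry": 0,"rz": 0,"hand": 1}

```text
t: 1.85
position: [0.4883, -0.1406, 0.2291]
eef_rot: [-0.0, -0.623, 0.782, 0.001]
ft_force: [-0.3, -0.1, 0.4]
finger_gap: 0.0928
```

```bash
python3 -c "
from h import *
plan(.4965,-.1303,.135,-103.1)
snap('side','side1')"
```

```text
t 1.85 pos [ 0.4883 -0.1406  0.2291] yaw -102.94 tilt [-1.4e-03  2.0e-04 -1.0e+00] F [-0.31 -0.14  0.41] T [0.01  0.023 0.004] gap 0.0928
rz 0.16 tool shift mm [-11.9  -5.6  94.1]
```

Emit:
play_rows:
  rows:
    - {"tx": -0.012,"ty": -0.0055,"tz": 0,"rx": 0,"ry": 0,"rz": 0.15,"hand": 1}
    - {"tx": 0,"ty": 0,"tz": 0.015,"rx": 0,"ry": 0,"rz": 0,"hand": 1}
    - {"tx": 0,"ty": 0,"tz": 0.02,"rx": 0,"ry": 0,"rz": 0,"hand": 1}
    - {"tx": 0,"ty": 0,"tz": 0.02,"rx": 0,"ry": 0,"rz": 0,"hand": 1}
    - {"tx": 0,"ty": 0,"tz": 0.02,"rx": 0,"ry": 0,"rz": 0,"hand": 1}
    - {"tx": 0,"ty": 0,"tz": 0.014,"rx": 0,"ry": 0,"rz": 0,"hand": 1}
    - {"tx": 0,"ty": 0,"tz": 0.005,"rx": 0,"ry": 0,"rz": 0,"hand": 1}
    - {"tx": 0,"ty": 0,"tz": 0,"rx": 0,"ry": 0,"rz": 0,"hand": 1}
    - {"tx": 0,"ty": 0,"tz": 0,"rx": 0,"ry": 0,"rz": 0,"hand": 1}

```text
t: 2.65
position: [0.4963, -0.1318, 0.1361]
eef_rot: [-0.0, -0.62, 0.784, -0.0]
ft_force: [0.7, 0.2, 0.3]
finger_gap: 0.0929
```

```bash
python3 -c "
from h import *
plan(.4965,-.1303,.135,-103.1)
a=snap('side','side1')['img'];b=snap('top','top1')['img']
cv2.imwrite('pics/pair1.png',np.hstack([cv2.resize(a[80:260,180:380],(400,360)),cv2.resize(b[130:310,140:340],(400,360))])[:,:,::-1])"
```

```text
t 2.65 pos [ 0.4963 -0.1318  0.1361] yaw -103.31 tilt [ 2.e-04 -3.e-04 -1.e+00] F [0.74 0.18 0.33] T [ 0.049  0.002 -0.002] gap 0.0929
rz -0.21 tool shift mm [-1.5  0.1  1.1]
```

View pics/pair1.png

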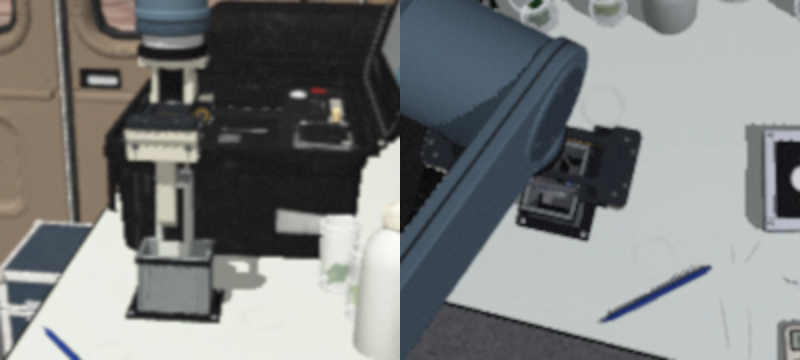

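The side crop shows the near finger at (165,190) in front of the handle, and the top crop shows the gripper over the holster. The finger sits left of the handle because of the 13° yaw. I'll close here.

Emit:
play_rows:
  rows:
    - {"tx": -0.0015,"ty": 0,"tz": 0.001,"rx": 0,"ry": 0,"rz": -0.2,"hand": 1}
    - {"tx": 0,"ty": 0,"tz": 0,"rx": 0,"ry": 0,"rz": 0,"hand": 0.45}
    - {"tx": 0,"ty": 0,"tz": 0,"rx": 0,"ry": 0,"rz": 0,"hand": 0.4}
    - {"tx": 0,"ty": 0,"tz": 0,"rx": 0,"ry": 0,"rz": 0,"hand": 0.35}
    - {"tx": 0,"ty": 0,"tz": 0,"rx": 0,"ry": 0,"rz": 0,"hand": 0.3}
    - {"tx": 0,"ty": 0,"tz": 0,"rx": 0,"ry": 0,"rz": 0,"hand": 0.2}
    - {"tx": 0,"ty": 0,"tz": 0,"rx": 0,"ry": 0,"rz": 0,"hand": 0}
    - {"tx": 0,"ty": 0,"tz": 0,"rx": 0,"ry": 0,"rz": 0,"hand": 0}
    - {"tx": 0,"ty": 0,"tz": 0,"rx": 0,"ry": 0,"rz": 0,"hand": 0}
    - {"tx": 0,"ty": 0,"tz": 0,"rx": 0,"ry": 0,"rz": 0,"hand": 0}
    - {"tx": 0,"ty": 0,"tz": 0,"rx": 0,"ry": 0,"rz": 0,"hand": 0}
    - {"tx": 0,"ty": 0,"tz": 0,"rx": 0,"ry": 0,"rz": 0,"hand": 0}

```text
t: 3.75
position: [0.4968, -0.1294, 0.1346]
eef_rot: [-0.0, -0.622, 0.783, 0.0]
ft_force: [0.5, 0.5, -0.5]
finger_gap: 0.03
```

```bash
python3 -c "
from h import *
plan(.4965,-.1303,.235,-103.1)"
```

```text
t 3.75 pos [ 0.4968 -0.1294  0.1346] yaw -103.04 tilt [-0.  0. -1.] F [ 0.47  0.55 -0.54] T [0.057 0.035 0.032] gap 0.03
rz 0.06 tool shift mm [ 9.000e-01  1.000e-01 -1.004e+02]
```

Emit:
play_rows:
  rows:
    - {"tx": 0,"ty": 0,"tz": -0.004,"rx": 0,"ry": 0,"rz": 0,"hand": 0}
    - {"tx": 0,"ty": 0,"tz": -0.008,"rx": 0,"ry": 0,"rz": 0,"hand": 0}
    - {"tx": 0,"ty": 0,"tz": -0.01,"rx": 0,"ry": 0,"rz": 0,"hand": 0}
    - {"tx": 0,"ty": 0,"tz": -0.01,"rx": 0,"ry": 0,"rz": 0,"hand": 0}
    - {"tx": 0,"ty": 0,"tz": -0.01,"rx": 0,"ry": 0,"rz": 0,"hand": 0}
    - {"tx": 0,"ty": 0,"tz": -0.01,"rx": 0,"ry": 0,"rz": 0,"hand": 0}
    - {"tx": 0,"ty": 0,"tz": -0.01,"rx": 0,"ry": 0,"rz": 0,"hand": 0}
    - {"tx": 0,"ty": 0,"tz": -0.01,"rx": 0,"ry": 0,"rz": 0,"hand": 0}
    - {"tx": 0,"ty": 0,"tz": -0.01,"rx": 0,"ry": 0,"rz": 0,"hand": 0}
    - {"tx": 0,"ty": 0,"tz": -0.01,"rx": 0,"ry": 0,"rz": 0,"hand": 0}
    - {"tx": 0,"ty": 0,"tz": -0.008,"rx": 0,"ry": 0,"rz": 0,"hand": 0}
    - {"tx": 0,"ty": 0,"tz": 0,"rx": 0,"ry": 0,"rz": 0,"hand": 0}

```text
t: 4.75
position: [0.4978, -0.1299, 0.2368]
eef_rot: [0.001, -0.622, 0.783, -0.002]
ft_force: [0.5, -0.1, -2.5]
finger_gap: 0.03
```

```bash
python3 -c "
from h import *
plan(.4985,-.4058,.235,-91.5)
a=snap('side','side2')['img']
cv2.imwrite('pics/s2.png',cv2.resize(a[60:300,180:380],(500,600))[:,:,::-1])"
```

```text
t 4.75 pos [ 0.4978 -0.1299  0.2368] yaw -103.04 tilt [ 0.0031 -0.0016 -1.    ] F [ 0.51 -0.11 -2.49] T [ 0.048 -0.024  0.012] gap 0.03
rz -11.54 tool shift mm [275.8  -8.    1.8]
```

View pics/s2.png

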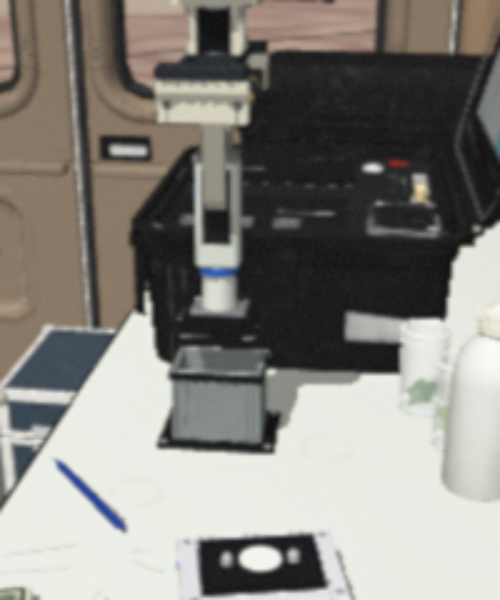

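The probe is out of the holster and upright, with its foot at (215,325) clear of the lip. The next step is to carry it over the block.

Emit:
play_rows:
  rows:
    - {"tx": 0,"ty": 0,"tz": 0,"rx": 0,"ry": 0,"rz": -5.8,"hand": 0}
    - {"tx": 0,"ty": 0,"tz": 0,"rx": 0,"ry": 0,"rz": -5.8,"hand": 0}
    - {"tx": 0.012,"ty": 0,"tz": 0,"rx": 0,"ry": 0,"rz": 0,"hand": 0}
    - {"tx": 0.024,"ty": -0.001,"tz": 0,"rx": 0,"ry": 0,"rz": 0,"hand": 0}
    - {"tx": 0.03,"ty": -0.001,"tz": 0,"rx": 0,"ry": 0,"rz": 0,"hand": 0}
    - {"tx": 0.03,"ty": -0.001,"tz": 0,"rx": 0,"ry": 0,"rz": 0,"hand": 0}
    - {"tx": 0.03,"ty": -0.001,"tz": 0,"rx": 0,"ry": 0,"rz": 0,"hand": 0}
    - {"tx": 0.03,"ty": -0.001,"tz": 0,"rx": 0,"ry": 0,"rz": 0,"hand": 0}
    - {"tx": 0.03,"ty": -0.001,"tz": 0,"rx": 0,"ry": 0,"rz": 0,"hand": 0}
    - {"tx": 0.03,"ty": -0.001,"tz": 0,"rx": 0,"ry": 0,"rz": 0,"hand": 0}
    - {"tx": 0.03,"ty": -0.001,"tz": 0,"rx": 0,"ry": 0,"rz": 0,"hand": 0}
    - {"tx": 0.02,"ty": 0,"tz": 0,"rx": 0,"ry": 0,"rz": 0,"hand": 0}

```text
t: 5.8
position: [0.4971, -0.3992, 0.2335]
eef_rot: [-0.001, -0.696, 0.718, 0.0]
ft_force: [-0.8, 0.3, -1.7]
finger_gap: 0.0301
```

Emit:
play_rows:
  rows:
    - {"tx": 0.009,"ty": 0,"tz": 0,"rx": 0,"ry": 0,"rz": 0,"hand": 0}
    - {"tx": 0,"ty": 0,"tz": 0,"rx": 0,"ry": 0,"rz": 0,"hand": 0}
    - {"tx": 0,"ty": 0,"tz": 0,"rx": 0,"ry": 0,"rz": 0,"hand": 0}
    - {"tx": 0,"ty": 0,"tz": 0,"rx": 0,"ry": 0,"rz": 0,"hand": 0}

```text
t: 6.13
position: [0.4979, -0.4032, 0.2343]
eef_rot: [0.0, -0.698, 0.716, 0.001]
ft_force: [-0.3, 0.1, -2.6]
finger_gap: 0.0299
```

```bash
python3 -c "
from h import *
plan(.4985,-.4065,.185,-91.4)
a=snap('side','side3')['img']; b=snap('top','top3')['img']
cv2.imwrite('pics/s3.png',np.hstack([cv2.resize(a[120:340,200:360],(436,600),interpolation=2),cv2.resize(b[150:290,300:385],(364,600),interpolation=2)])[:,:,::-1])"
```

```text
t 6.13 pos [ 0.4979 -0.4032  0.2343] yaw -91.44 tilt [-5.0e-04  1.4e-03 -1.0e+00] F [-0.31  0.09 -2.58] T [ 0.032 -0.022  0.035] gap 0.0299
rz -0.04 tool shift mm [ 3.3 -0.7 49.3]
```

View pics/s3.png

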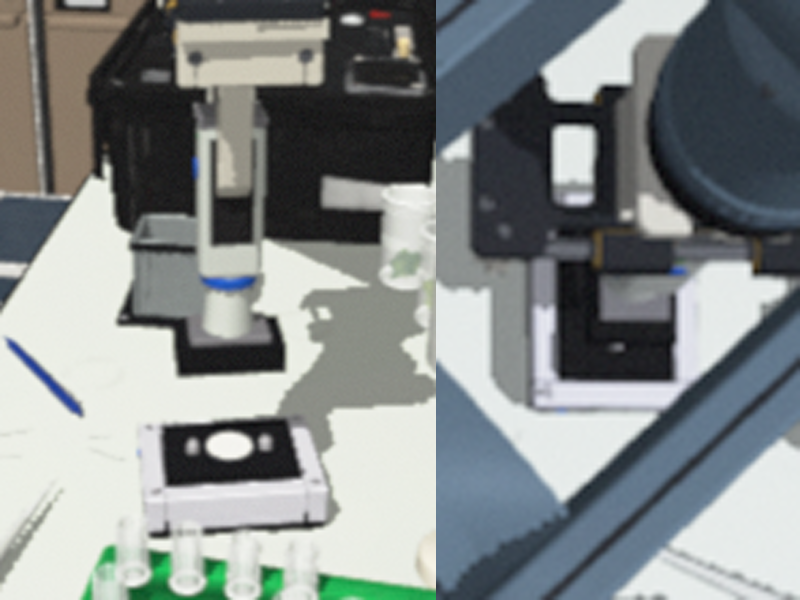

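Side crop: the probe is over the block, with its foot at (230,345) and the pins at (193,446) and (265,441). I'll compare the foot and block in that same view to cancel calibration error.

Run:
```python
from h import *
c=dict(np.load('pics/side3.npz')); P=world(c); v,u=np.mgrid[:420,:560]; z=P[...,2]
def box(m,n):
    p=P[m]; r=cv2.minAreaRect(p[:,:2].astype(np.float32)); print(n,m.sum(),np.round(r[0],4),np.round(r[1],4),round(r[2],2),'z',p[:,2].min().round(4),p[:,2].max().round(4))
reg=(u>255)&(u<312)&(v>225)&(v<262)&(abs(P[...,1]+.405)<.04)
box(reg&(z>.1)&(z<.13),'foot'); 
foot=reg&(z>.1)&(z<.121)&(P[...,1]<-.418); q=P[foot]; print('front face x',np.percentile(q[:,0],[1,99]).round(4),'zmin',q[:,2].min(),'y med',np.median(q[:,1]).round(4), 'yaw',np.degrees(np.polyfit(q[:,0],q[:,1],1)[0]).round(2))
blk=(u>245)&(u<325)&(v>265)&(v<315)&(z>.028)&(z<.05)
box(blk,'block'); 
top=reg&(z>.118)&(z<.124); box(top,'foot top')
h=(u>260)&(u<305)&(v>150)&(v<232)&(abs(P[...,1]+.405)<.03)&(z>.17)&(z<.26); box(h,'handle')
for zz in(.175,.19,.205,.22,.235):
    m=h&(abs(z-zz)<.006); print(zz,np.percentile(P[m][:,0],[2,98]).round(4))
g=cv2.cvtColor(c['img'],cv2.COLOR_RGB2GRAY).astype(float)
for a,b in((193,446),(265,441)):
    U,V=200+a*160/436,120+b*220/600; u0,v0=int(round(U)),int(round(V)); w=np.clip(g[v0-4:v0+5,u0-3:u0+4]-60,0,None); VV,UU=np.mgrid[v0-4:v0+5,u0-3:u0+4]
    print('pin',ray(c,(w*UU).sum()/w.sum(),(w*VV).sum()/w.sum(),.043).round(4))
```

```text
foot 778 [ 0.499  -0.4041] [0.046 0.068] 87.88 z 0.1032 0.13
front face x [0.4647 0.5319] zmin 0.10323369113497277 y med -0.4242 yaw -1.3
block 1953 [ 0.5    -0.4079] [0.0925 0.1162] 88.67 z 0.0281 0.0462
foot top 271 [ 0.499  -0.4041] [0.046 0.068] 87.88 z 0.1181 0.1239
handle 1238 [ 0.4945 -0.4213] [0.0277 0.0406] 72.78 z 0.17 0.26
0.175 [0.4801 0.5166]
0.19 [0.4801 0.5162]
0.205 [0.4801 0.516 ]
0.22 [0.4799 0.5175]
0.235 [0.4785 0.5172]
pin [ 0.476  -0.4096  0.043 ]
pin [ 0.5236 -0.411   0.043 ]
```

Emit:
play_rows:
  rows:
    - {"tx": 0.0038,"ty": -0.0012,"tz": 0.006,"rx": 0,"ry": 0,"rz": 0,"hand": 0}
    - {"tx": 0,"ty": 0,"tz": 0.01,"rx": 0,"ry": 0,"rz": 0,"hand": 0}
    - {"tx": 0,"ty": 0,"tz": 0.01,"rx": 0,"ry": 0,"rz": 0,"hand": 0}
    - {"tx": 0,"ty": 0,"tz": 0.01,"rx": 0,"ry": 0,"rz": 0,"hand": 0}
    - {"tx": 0,"ty": 0,"tz": 0.008,"rx": 0,"ry": 0,"rz": 0,"hand": 0}
    - {"tx": 0,"ty": 0,"tz": 0.004,"rx": 0,"ry": 0,"rz": 0,"hand": 0}
    - {"tx": 0,"ty": 0,"tz": 0,"rx": 0,"ry": 0,"rz": 0,"hand": 0}
    - {"tx": 0,"ty": 0,"tz": 0,"rx": 0,"ry": 0,"rz": 0,"hand": 0}
    - {"tx": 0,"ty": 0,"tz": 0,"rx": 0,"ry": 0,"rz": 0,"hand": 0}
    - {"tx": 0,"ty": 0,"tz": 0,"rx": 0,"ry": 0,"rz": 0,"hand": 0}

```text
t: 7.07
position: [0.4993, -0.4087, 0.1874]
eef_rot: [-0.0, -0.698, 0.716, -0.001]
ft_force: [0.3, -0.3, -3.1]
finger_gap: 0.0298
```

```bash
python3 -c "
from h import *
plan(.499,-.407,.176,-91.4)
plan(.499,-.407,.176,-91.4)"
```

```text
t 7.07 pos [ 0.4993 -0.4087  0.1874] yaw -91.44 tilt [ 9.e-04 -1.e-03 -1.e+00] F [ 0.33 -0.35 -3.06] T [ 0.043  0.073 -0.074] gap 0.0298
rz -0.04 tool shift mm [-1.7  0.3 11.4]
t 7.07 pos [ 0.4993 -0.4087  0.1874] yaw -91.44 tilt [ 9.e-04 -1.e-03 -1.e+00] F [ 0.33 -0.35 -3.06] T [ 0.043  0.073 -0.074] gap 0.0298
rz -0.04 tool shift mm [-1.7  0.3 11.4]
```

```bash
cat > avg.py <<'E'
from h import *
ps=[];fs=[];P=0
for i in range(6):
    c=robot.camera('side'); P=P+world(c)/6; s=robot.state(); ps.append(s['position']); fs.append(s['ft_force'])
print('t',s['t'],'pos',np.mean(ps,0).round(4),np.std(ps,0).round(4),'F',np.mean(fs,0).round(2))
v,u=np.mgrid[:420,:560]; z=P[...,2]; x=P[...,0]; y=P[...,1]
hn=(abs(y+.408)<.03)&(abs(x-.5)<.04)&(z>.125)&(z<.17)
for zz in (.13,.15,.165):
    m=hn&(abs(z-zz)<.006); print('handle z',zz,'x',np.percentile(x[m],[2,98]).round(4),np.median(y[m]).round(4))
zb=np.mean(ps,0)[2]-.13
ft=(abs(x-.5)<.045)&(y<-.418)&(y>-.44)&(z>zb+.004)&(z<zb+.016)
print('foot x',np.percentile(x[ft],[2,98]).round(4),np.percentile(x[ft],[2,98]).mean().round(4),'front y',np.median(y[ft]).round(4))
ft2=(abs(x-.5)<.045)&(y<-.418)&(y>-.44)&(z>zb-.01)&(z<zb+.016); print('foot zmin',np.percentile(z[ft2],[.5,2,5]).round(4), 'top z',np.median(z[(abs(x-.5)<.03)&(abs(y+.418)<.006)]).round(4))
fr=(abs(x-.5)<.08)&(z>.008)&(z<.031)&(y<-.445)&(y>-.46)
print('block x',np.percentile(x[fr],[2,98]).round(4),np.percentile(x[fr],[2,98]).mean().round(4),'front y',np.median(y[fr]).round(4))
print('frame top z',np.median(z[(abs(x-.5)<.05)&(abs(y+.447)<.004)]).round(4))
cv2.imwrite('pics/s_%d.png'%(s['t']*100),cv2.resize(c['img'][160:330,230:340],None,fx=3.5,fy=3.5,interpolation=2)[:,:,::-1])
E
python3 avg.py
```

```text
t 7.3667 pos [ 0.4992 -0.4085  0.1871] [0.0001 0.0001 0.0002] F [ 0.12 -0.44 -2.65]
handle z 0.13 x [0.4815 0.5185] -0.4238
handle z 0.15 x [0.4815 0.5179] -0.4241
handle z 0.165 x [0.4815 0.5175] -0.4241
foot x [0.4676 0.5322] 0.4999 front y -0.4301
foot zmin [0.0568 0.057  0.0574] top z 0.1717
block x [0.4439 0.5543] 0.4991 front y -0.4511
frame top z 0.4104
```

Emit:
play_rows:
  rows:
    - {"tx": -0.0018,"ty": 0,"tz": 0,"rx": 0,"ry": 0,"rz": 0,"hand": 0}
    - {"tx": 0,"ty": 0,"tz": 0.004,"rx": 0,"ry": 0,"rz": 0,"hand": 0}
    - {"tx": 0,"ty": 0,"tz": 0.004,"rx": 0,"ry": 0,"rz": 0,"hand": 0}
    - {"tx": 0,"ty": 0,"tz": 0.002,"rx": 0,"ry": 0,"rz": 0,"hand": 0}
    - {"tx": 0,"ty": 0,"tz": 0.002,"rx": 0,"ry": 0,"rz": 0,"hand": 0}
    - {"tx": 0,"ty": 0,"tz": 0,"rx": 0,"ry": 0,"rz": 0,"hand": 0}
    - {"tx": 0,"ty": 0,"tz": 0,"rx": 0,"ry": 0,"rz": 0,"hand": 0}
    - {"tx": 0,"ty": 0,"tz": 0,"rx": 0,"ry": 0,"rz": 0,"hand": 0}

```text
t: 8.03
position: [0.4991, -0.4067, 0.1747]
eef_rot: [-0.0, -0.698, 0.716, -0.0]
ft_force: [0.5, 0.5, -2.8]
finger_gap: 0.0297
```

```bash
python3 avg.py
```

```text
t 8.3333 pos [ 0.4991 -0.4067  0.1748] [0. 0. 0.] F [ 0.37  0.29 -2.75]
handle z 0.13 x [0.4813 0.517 ] -0.422
handle z 0.15 x [0.4813 0.5184] -0.4221
handle z 0.165 x [0.4813 0.518 ] -0.4222
foot x [0.467  0.5329] 0.4999 front y -0.428
foot zmin [0.0351 0.0357 0.0366] top z 0.1631
block x [0.444  0.5545] 0.4992 front y -0.451
frame top z 0.3977
```

Emit:
play_rows:
  rows:
    - {"tx": 0,"ty": 0,"tz": 0.001,"rx": 0,"ry": 0,"rz": 0,"hand": 0}
    - {"tx": 0,"ty": 0,"tz": 0.001,"rx": 0,"ry": 0,"rz": 0,"hand": 0}
    - {"tx": 0,"ty": 0,"tz": 0.001,"rx": 0,"ry": 0,"rz": 0,"hand": 0}
    - {"tx": 0,"ty": 0,"tz": 0,"rx": 0,"ry": 0,"rz": 0,"hand": 0}
    - {"tx": 0,"ty": 0,"tz": 0,"rx": 0,"ry": 0,"rz": 0,"hand": 0}

```text
t: 8.75
position: [0.499, -0.4065, 0.1715]
eef_rot: [0.0, -0.698, 0.716, 0.0]
ft_force: [0.8, 0.3, -2.9]
finger_gap: 0.0297
```

Emit:
play_rows:
  rows:
    - {"tx": 0,"ty": 0,"tz": 0.001,"rx": 0,"ry": 0,"rz": 0,"hand": 0}
    - {"tx": 0,"ty": 0,"tz": 0.001,"rx": 0,"ry": 0,"rz": 0,"hand": 0}
    - {"tx": 0,"ty": 0,"tz": 0,"rx": 0,"ry": 0,"rz": 0,"hand": 0}
    - {"tx": 0,"ty": 0,"tz": 0,"rx": 0,"ry": 0,"rz": 0,"hand": 0}

```text
t: 9.08
position: [0.4991, -0.4066, 0.1697]
eef_rot: [0.0, -0.698, 0.716, -0.0]
ft_force: [-0.4, 0.2, -1.7]
finger_gap: 0.0301
```

There was no resistance through 46 mm, so the pins are in the sockets and the foot is now reaching the deck. Next I'll press in 1 mm steps.

Emit:
play_rows:
  rows:
    - {"tx": 0,"ty": 0,"tz": 0.001,"rx": 0,"ry": 0,"rz": 0,"hand": 0}
    - {"tx": 0,"ty": 0,"tz": 0.001,"rx": 0,"ry": 0,"rz": 0,"hand": 0}
    - {"tx": 0,"ty": 0,"tz": 0,"rx": 0,"ry": 0,"rz": 0,"hand": 0}
    - {"tx": 0,"ty": 0,"tz": 0,"rx": 0,"ry": 0,"rz": 0,"hand": 0}

```text
t: 9.42
position: [0.4991, -0.4066, 0.1681]
eef_rot: [0.0, -0.698, 0.716, -0.0]
ft_force: [-0.7, 1.2, 3.7]
finger_gap: 0.0297
```

Emit:
play_rows:
  rows:
    - {"tx": 0,"ty": 0,"tz": 0.001,"rx": 0,"ry": 0,"rz": 0,"hand": 0}
    - {"tx": 0,"ty": 0,"tz": 0.001,"rx": 0,"ry": 0,"rz": 0,"hand": 0}
    - {"tx": 0,"ty": 0,"tz": 0,"rx": 0,"ry": 0,"rz": 0,"hand": 0}
    - {"tx": 0,"ty": 0,"tz": 0,"rx": 0,"ry": 0,"rz": 0,"hand": 0}

```text
t: 9.75
position: [0.4991, -0.4066, 0.1659]
eef_rot: [0.0, -0.698, 0.716, -0.0]
ft_force: [-1.4, 1.7, 3.3]
finger_gap: 0.0292
```

Emit:
play_rows:
  rows:
    - {"tx": 0,"ty": 0,"tz": 0.001,"rx": 0,"ry": 0,"rz": 0,"hand": 0}
    - {"tx": 0,"ty": 0,"tz": 0,"rx": 0,"ry": 0,"rz": 0,"hand": 0}
    - {"tx": 0,"ty": 0,"tz": 0,"rx": 0,"ry": 0,"rz": 0,"hand": 0}

```text
t: 10.0
position: [0.4992, -0.4066, 0.1648]
eef_rot: [0.0, -0.698, 0.716, -0.0]
ft_force: [-1.1, 1.2, 4.3]
finger_gap: 0.03
```

Emit:
play_rows:
  rows:
    - {"tx": 0,"ty": 0,"tz": 0.001,"rx": 0,"ry": 0,"rz": 0,"hand": 0}
    - {"tx": 0,"ty": 0,"tz": 0,"rx": 0,"ry": 0,"rz": 0,"hand": 0}
    - {"tx": 0,"ty": 0,"tz": 0,"rx": 0,"ry": 0,"rz": 0,"hand": 0}

```text
t: 10.25
position: [0.4992, -0.4066, 0.1639]
eef_rot: [0.0, -0.698, 0.716, -0.0]
ft_force: [-1.4, 2.2, 5.9]
finger_gap: 0.0301
```

Emit:
play_rows:
  rows:
    - {"tx": 0,"ty": 0,"tz": 0.0005,"rx": 0,"ry": 0,"rz": 0,"hand": 0}
    - {"tx": 0,"ty": 0,"tz": 0,"rx": 0,"ry": 0,"rz": 0,"hand": 0}
    - {"tx": 0,"ty": 0,"tz": 0,"rx": 0,"ry": 0,"rz": 0,"hand": 0}

```text
t: 10.5
position: [0.4992, -0.4066, 0.1636]
eef_rot: [0.0, -0.698, 0.716, -0.0]
ft_force: [-0.5, 0.6, 6.1]
finger_gap: 0.0302
```

```bash
python3 avg.py; ls pics/s_*
```

```text
t 10.8 pos [ 0.4992 -0.4066  0.1636] [0. 0. 0.] F [-1.48  1.79  6.19]
handle z 0.13 x [0.4813 0.5169] -0.4221
handle z 0.15 x [0.4813 0.5184] -0.422
handle z 0.165 x [0.4797 0.518 ] -0.4227
foot x [0.4669 0.5333] 0.5001 front y -0.4279
foot zmin [0.0305 0.0315 0.0321] top z 0.1591
block x [0.4439 0.5543] 0.4991 front y -0.451
frame top z 0.3913
pics/s_1080.png
pics/s_736.png
pics/s_833.png
```

Emit:
play_rows:
  rows:
    - {"tx": 0,"ty": 0,"tz": 0.0005,"rx": 0,"ry": 0,"rz": 0,"hand": 0}
    - {"tx": 0,"ty": 0,"tz": 0,"rx": 0,"ry": 0,"rz": 0,"hand": 0}
    - {"tx": 0,"ty": 0,"tz": 0,"rx": 0,"ry": 0,"rz": 0,"hand": 0}
    - {"tx": 0,"ty": 0,"tz": 0,"rx": 0,"ry": 0,"rz": 0,"hand": 0}

```text
t: 11.13
position: [0.4992, -0.4066, 0.1636]
eef_rot: [-0.0, -0.698, 0.716, -0.0]
ft_force: [-0.8, 2.4, 8.5]
finger_gap: 0.0297
```

```bash
python3 avg.py|head -1
```

```text
t 11.4333 pos [ 0.4992 -0.4066  0.1636] [0. 0. 0.] F [-1.46  2.27  8.86]
```

The force rose by 2.7 N with no movement, so the deck is at its stop. I'll add a small margin and check.

Emit:
play_rows:
  rows:
    - {"tx": 0,"ty": 0,"tz": 0.0005,"rx": 0,"ry": 0,"rz": 0,"hand": 0}
    - {"tx": 0,"ty": 0,"tz": 0,"rx": 0,"ry": 0,"rz": 0,"hand": 0}
    - {"tx": 0,"ty": 0,"tz": 0,"rx": 0,"ry": 0,"rz": 0,"hand": 0}
    - {"tx": 0,"ty": 0,"tz": 0,"rx": 0,"ry": 0,"rz": 0,"hand": 0}

```text
t: 11.77
position: [0.4992, -0.4066, 0.1636]
eef_rot: [-0.0, -0.698, 0.716, -0.001]
ft_force: [-1.6, 2.4, 10.6]
finger_gap: 0.0297
```

```bash
python3 avg.py|head -1; cp pics/s_1[12]*.png /tmp/; mv $(ls -t pics/s_*.png|head -1) pics/final.png
```

```text
t 12.0667 pos [ 0.4992 -0.4066  0.1636] [0. 0. 0.] F [-2.11  2.82 11.24]
```

View pics/final.png

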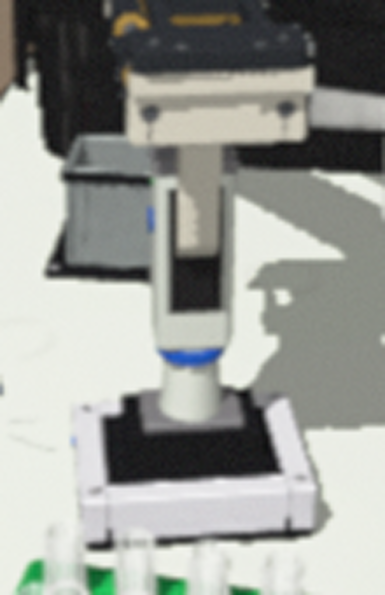

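The probe stands upright, held by the fingers, with its foot on the deck at (190,430) inside the frame and no step at the deck edge. TCP height, force rise and picture agree, so I'm handing in.

```bash
python3 -c "
from h import *
print(robot.sign_off()); s=robot.state(); print(s['t'],s['position'],s['ft_force'])"
```

```text
the job is handed in; nothing more can be done
None
the job is handed in; nothing more can be done
```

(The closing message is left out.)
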